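Load the polishing tumbler, book the job in and start the run

ROBOT

A 6-joint arm with a two-finger parallel gripper is mounted at the origin on the work surface. World frame = base frame: x ahead of the robot, y to its left, z up, the work surface at z = 0. Lengths are in m, angles in rad, forces in N, time in s.
With the tool pointing down it reaches from about 0.275 to 0.85 m from the base axis. Payload 19 kg.
Tool frame: the origin (TCP) lies at the very end of the fingers, on their centre line; the grasp point (between the pads) lies 19 mm behind it; z points along the fingers, y is the line along which they close (so a half turn about z gives the same grasp; the last joint's range is limited). The gripper opens to 85 mm and grips with 20 to 120 N. Pads are 22 mm wide; open, the fingers measure 114 mm over their backs; the gripper's body (76 mm by 85 mm) begins 54 mm behind the grasp point. The pads swing forward as they close: fully open they stand 13 mm farther back than shut.
Start: joints at [-0.134, 0.15, 1.437, -0, 1.554, -0.134], TCP at [0.575, -0, 0.231] pointing down, gripper open.
Joint ranges: [-2.8, 2.8], [-0.68, 2.1], [0.12, 2.68], [-1.39, 4.53], [0.16, 2.79], [-2.81, 2.81]. Speed limits (rad/s): [1.89, 1.89, 2.22, 3.01, 3.01, 3.01].

INTERFACE

Orientations are given as a unit quaternion [w, x, y, z].
In Python, from workcell import monitor, optics, workorder gives the robot as it stands.
- The arm moves only by the shell command python3 -m jog 'ROWS' [OPENING]. ROWS is JSON, a list of rows, each a list of 6 numbers: the shift along the tool's x, y, z in mm, then the turn, a rotation vector about the tool's x, y, z in degrees. In form: [[tx, ty, tz, rx, ry, rz], ...]. A call has exactly 5 rows; each row is the pose to reach, as a shift and turn from the pose commanded when the call began, along the tool's axes at that moment; what a row does not reach only later rows make up. A row lasts 1/10 s, in which the tool goes at most 50 mm and 8.59 degrees, less where a joint would pass 70% of its speed; a pose out of reach is approached as far as the arm can. A call with a gripper value outside its range is refused whole. OPENING is the opening in per cent of the stroke, from 0 (shut) to 100 (fully open), set as the call begins (- or left out, the last holds). The fingers move at their own pace and stop on an object; the grip force is fixed at half the most. Time passes only in rows, so rows that repeat a pose let the fingers close, or fill a call up. It gives the time, the measured TCP pose, the force, the opening and the grip force at its end, in the units of the state.
- monitor.sense(): the state, without advancing time (a new reading comes with each control period).
- optics.grab_frame(name): name is "scene" or "side" or "wrist"; returns a dict with "image" (400x640x3 uint8, red, green, blue), "fov_y" (degrees; the focal length in pixels is half the picture's height over the tangent of half this angle, whatever the lens; pixels are square), "cx", "cy" (the principal point, pixels), "extrinsics" (4x4, takes a point from camera to world coordinates); the wrist camera has in their place "T_tool_cam" (4x4, takes a point from camera to tool coordinates, whose origin is the TCP and whose axes are the flange's). Camera axes: x right, y up, looking along -z (the intrinsics and any distortion apply to the point x, -y, -z); pixel columns grow to the right and rows downward; lengths in m; the calibration is good to about 2 mm. The wrist camera is an equidistant fisheye: a pixel r from the principal point sees the ray r / f radians off the axis. A picture is of the moment at which its call begins: read the wrist's pose just before it. There is no depth.
- workorder.sign_off(): hands the job in; it is judged then, once.
The state is a dict: "time": time; "joint_positions": joint angles; "qd": joint speeds; "joint_torque": joint torques, N m; "eef_pos": TCP position; "orientation": TCP orientation; "ft_force": force on the tool from outside, world axes, zero at the start; "moment": the same for the moment, N m; "grip_width": finger opening in m; "grasp_force": force on a finger pad.
Only numpy, scipy, OpenCV 4.12 (cv2) and the standard library are available. Lean on these libraries where they do the work, as an engineer would, in place of code of your own. Each camera call takes 0.05 s, during which the arm holds its last target. There are 200 camera calls.

TASK

Take the finished pot off the tumbler (push down, turn back, lift out) and stand it on the steel tray, and lock every fresh polishing pot from the bench onto a station: set it in with its lugs in the slots, push down against the spring, turn it clockwise about a quarter turn to the stop and let it click up home. Once that is done, pick up the hand scanner, hold it square to the job card with its beam on the middle of the barcode, steady for a good second from about 10 cm, and stand it back upright on its charging pad; then press the start button. Do not start before the pots are locked, and do not knock other things about.

Things in the scene. Friction and masses are not known exactly. Their poses are not given: they have to be found in the camera images.
- pot1: fresh polishing pot, 0.35 kg, may be absent (None). Origin: centre of underside. Black neck 68 mm diameter, z 0-26 mm, 2 steel lugs 12 mm wide (z 4-10) along its +x and -x, reaching 44 mm from the axis; grey drum 92 mm diameter, z 26-66; lid 94 mm, z 66-74; on it a black grip bar 60 mm long along x (in line with the lugs), 20 mm wide, z 74-106. A half turn makes no difference
- pot2: another fresh pot like pot1; may be absent (None)
- pot3: another fresh pot like pot1; may be absent (None)
- done1: finished pot, same make as pot1, at the start locked in port1; present at one station only, else absent (None)
- done2: finished pot, same make as pot1, at the start locked in port2; present at one station only, else absent (None)
- done3: finished pot, same make as pot1, at the start locked in port3; present at one station only, else absent (None)
- tray: plain steel tray, fixed, 140 x 140 mm, floor 6 mm above the table, rim 16 mm; origin: centre of its underside; the finished pot goes on it
- tumbler: grey bench tumbler, 150 mm deep (its x) by 470 mm long (its y) and 90 mm high, fixed; origin: centre of its underside. Three stations in a row along y, pitch 130 mm, the start button beyond port3
- port1: station; any pot fits any. Origin on its axis at deck level (90 mm above the table), z up, x through the two entry slots (white marks beside the collar). Collar 108 mm outer diameter, top 34 mm above the deck, bore 72 mm; slots 21 mm wide take the lugs, pot x along station x, either way round
- port2: middle station, same as port1. Locking: a pot merely set in rests on a sprung plate (600 N/m), its origin 27 to 30 mm above the station's, and cannot turn. Push its origin down to 8-15 mm above the station's (7 to 14 N; at 8 the drum meets the collar), turn it 75 deg clockwise seen from above (a stop lies 4 deg on)
- port3: station nearest the start button, same as port1. Locked: let go after the turn, the pot clicks up into a notch, its origin 20 mm above the station's, its x 75 deg from station x. To take one out: push, turn back, lift
- start (a joint): start button travel: 0 released, 0.006 fully pressed (5 N); counts as pressed beyond 0.004. Springs back
- start_top (a point): centre of the top face of the white start button (26 mm diameter), pressed straight down; on the deck at the tumbler's end beyond port3
- scanner: hand scanner, 0.25 kg, standing on the charging pad. Origin: centre of the underside of its foot; z up, x forward. Foot 60 x 56 x 14 mm; handle 30 x 28 mm, z 12 to 78 mm; grey head 80 mm long along x (x -34 to 46 mm), 40 mm wide along y, z 78 to 114 mm: grip the head across y from above
- window: the scanner's window, rigid part of it, at x 48 mm, z 88 mm in the scanner's frame; its own x axis is the beam, which points forward and 45 deg down
- pad: black charging pad, fixed, 96 x 92 x 8 mm, flat on the table; origin: centre of its underside; the scanner stands on its top, 8 mm up
- label: middle of the barcode (about 50 x 26 mm) on the white job card, 47 mm above the table, on a fixed wooden stand 80 mm deep, 100 mm wide and 75 mm high whose board leans back at 45 deg, facing the robot's side; z axis: out of the card, level part towards the robot's side and up at 45 deg
- mallet: bystander, leave alone: wooden mallet, about 210 mm long; origin near its middle, at table height
- pliers: bystander, leave alone: black-handled pliers, about 160 mm long; origin near its middle, at table height
- bench_block: bystander, leave alone: square steel bench block, 60 x 60 x 22 mm; origin near its middle, at table height
- bangle1: bystander, leave alone: plain brass bangle lying flat, 66 mm across; origin near its middle, at table height
- bangle2: bystander, leave alone: plain brass bangle lying flat, 68 mm across; origin near its middle, at table height
- mandrel: bystander, leave alone: steel ring mandrel (taper, 220 mm) with a wooden handle, lying down; origin near its middle, at table height
- compound_bar: bystander, leave alone: reddish-brown bar of polishing compound, 110 x 45 x 35 mm; origin near its middle, at table height
Not all that is in view belongs to the job. What is shaped like the done3 but orange or red is not meant.

How it is judged:
On the way, in this order (a step that is already met when the one before it is completed fails the run):
1. the finished pot stands on the tray and every fresh pot is locked in a station (horizontal distance between each of done1, done2, done3 and tray below 0.04 m and angle between each of done1, done2, done3's own z axis and vertical below 0.1 rad and z of done1 in the frame of tray between 0.003 and 0.01 m and contact force between the fingers and done1 below 0.1 N and z of done2 in the frame of tray between 0.003 and 0.01 m and contact force between the fingers and done2 below 0.1 N and z of done3 in the frame of tray between 0.003 and 0.01 m and contact force between the fingers and done3 below 0.1 N and ((horizontal distance between pot1 and port1 below 0.006 m and z of pot1 in the frame of port1 between 0.0175 and 0.0235 m and angle between the x axis of pot1 and the x axis of port1, either way round above 1.15 rad) or (horizontal distance between pot1 and port2 below 0.006 m and z of pot1 in the frame of port2 between 0.0175 and 0.0235 m and angle between the x axis of pot1 and the x axis of port2, either way round above 1.15 rad) or (horizontal distance between pot1 and port3 below 0.006 m and z of pot1 in the frame of port3 between 0.0175 and 0.0235 m and angle between the x axis of pot1 and the x axis of port3, either way round above 1.15 rad)) and ((horizontal distance between pot2 and port1 below 0.006 m and z of pot2 in the frame of port1 between 0.0175 and 0.0235 m and angle between the x axis of pot2 and the x axis of port1, either way round above 1.15 rad) or (horizontal distance between pot2 and port2 below 0.006 m and z of pot2 in the frame of port2 between 0.0175 and 0.0235 m and angle between the x axis of pot2 and the x axis of port2, either way round above 1.15 rad) or (horizontal distance between pot2 and port3 below 0.006 m and z of pot2 in the frame of port3 between 0.0175 and 0.0235 m and angle between the x axis of pot2 and the x axis of port3, either way round above 1.15 rad)) and ((horizontal distance between pot3 and port1 below 0.006 m and z of pot3 in the frame of port1 between 0.0175 and 0.0235 m and angle between the x axis of pot3 and the x axis of port1, either way round above 1.15 rad) or (horizontal distance between pot3 and port2 below 0.006 m and z of pot3 in the frame of port2 between 0.0175 and 0.0235 m and angle between the x axis of pot3 and the x axis of port2, either way round above 1.15 rad) or (horizontal distance between pot3 and port3 below 0.006 m and z of pot3 in the frame of port3 between 0.0175 and 0.0235 m and angle between the x axis of pot3 and the x axis of port3, either way round above 1.15 rad))), for 0.3 s.
2. the held scanner is aimed steadily at the barcode for 1 s (x of label in the frame of window between 0.05 and 0.17 m and y of label in the frame of window between -0.015 and 0.015 m and z of label in the frame of window between -0.015 and 0.015 m and angle between the x axis of window and the z axis of label, either way round below 0.6 rad and linear speed of scanner below 0.03 m/s and contact force between the fingers and scanner above 0.3 N), for 1 s.
3. the scanner stands upright on its pad, let go (horizontal distance between scanner and pad below 0.025 m and angle between scanner's own z axis and vertical below 0.1 rad and z of scanner in the frame of pad between 0.005 and 0.012 m and contact force between the fingers and scanner below 0.1 N and linear speed of scanner below 0.02 m/s), for 0.3 s.
4. the start button is pressed (value of joint start above 0.004 m and ((horizontal distance between pot1 and port1 below 0.006 m and z of pot1 in the frame of port1 between 0.0175 and 0.0235 m and angle between the x axis of pot1 and the x axis of port1, either way round above 1.15 rad) or (horizontal distance between pot1 and port2 below 0.006 m and z of pot1 in the frame of port2 between 0.0175 and 0.0235 m and angle between the x axis of pot1 and the x axis of port2, either way round above 1.15 rad) or (horizontal distance between pot1 and port3 below 0.006 m and z of pot1 in the frame of port3 between 0.0175 and 0.0235 m and angle between the x axis of pot1 and the x axis of port3, either way round above 1.15 rad)) and ((horizontal distance between pot2 and port1 below 0.006 m and z of pot2 in the frame of port1 between 0.0175 and 0.0235 m and angle between the x axis of pot2 and the x axis of port1, either way round above 1.15 rad) or (horizontal distance between pot2 and port2 below 0.006 m and z of pot2 in the frame of port2 between 0.0175 and 0.0235 m and angle between the x axis of pot2 and the x axis of port2, either way round above 1.15 rad) or (horizontal distance between pot2 and port3 below 0.006 m and z of pot2 in the frame of port3 between 0.0175 and 0.0235 m and angle between the x axis of pot2 and the x axis of port3, either way round above 1.15 rad)) and ((horizontal distance between pot3 and port1 below 0.006 m and z of pot3 in the frame of port1 between 0.0175 and 0.0235 m and angle between the x axis of pot3 and the x axis of port1, either way round above 1.15 rad) or (horizontal distance between pot3 and port2 below 0.006 m and z of pot3 in the frame of port2 between 0.0175 and 0.0235 m and angle between the x axis of pot3 and the x axis of port2, either way round above 1.15 rad) or (horizontal distance between pot3 and port3 below 0.006 m and z of pot3 in the frame of port3 between 0.0175 and 0.0235 m and angle between the x axis of pot3 and the x axis of port3, either way round above 1.15 rad))), for 0.05 s.
At the end, for the whole second after the job is handed in: the finished pot stands on the tray (within 40 mm of its middle); every fresh pot is at rest locked in a station (axes within 6 mm, origin 17.5-23.5 mm above deck, turned over 66 deg); the scanner upright, let go, within 25 mm of its pad's middle; the start button is out again (all of step 1 and all of step 3 and value of joint start below 0.003 m and linear speed of each of pot1, pot2, pot3, done1, done2, done3 below 0.02 m/s); the robot touches nothing.
It fails at once if the start button is pressed before every fresh pot is locked (value of joint start above 0.004 m and not (((horizontal distance between pot1 and port1 below 0.006 m and z of pot1 in the frame of port1 between 0.0175 and 0.0235 m and angle between the x axis of pot1 and the x axis of port1, either way round above 1.15 rad) or (horizontal distance between pot1 and port2 below 0.006 m and z of pot1 in the frame of port2 between 0.0175 and 0.0235 m and angle between the x axis of pot1 and the x axis of port2, either way round above 1.15 rad) or (horizontal distance between pot1 and port3 below 0.006 m and z of pot1 in the frame of port3 between 0.0175 and 0.0235 m and angle between the x axis of pot1 and the x axis of port3, either way round above 1.15 rad)) and ((horizontal distance between pot2 and port1 below 0.006 m and z of pot2 in the frame of port1 between 0.0175 and 0.0235 m and angle between the x axis of pot2 and the x axis of port1, either way round above 1.15 rad) or (horizontal distance between pot2 and port2 below 0.006 m and z of pot2 in the frame of port2 between 0.0175 and 0.0235 m and angle between the x axis of pot2 and the x axis of port2, either way round above 1.15 rad) or (horizontal distance between pot2 and port3 below 0.006 m and z of pot2 in the frame of port3 between 0.0175 and 0.0235 m and angle between the x axis of pot2 and the x axis of port3, either way round above 1.15 rad)) and ((horizontal distance between pot3 and port1 below 0.006 m and z of pot3 in the frame of port1 between 0.0175 and 0.0235 m and angle between the x axis of pot3 and the x axis of port1, either way round above 1.15 rad) or (horizontal distance between pot3 and port2 below 0.006 m and z of pot3 in the frame of port2 between 0.0175 and 0.0235 m and angle between the x axis of pot3 and the x axis of port2, either way round above 1.15 rad) or (horizontal distance between pot3 and port3 below 0.006 m and z of pot3 in the frame of port3 between 0.0175 and 0.0235 m and angle between the x axis of pot3 and the x axis of port3, either way round above 1.15 rad)))).
It fails at once if a bystander is moved more than 5 cm (distance of any of mallet, pliers, bench_block, bangle1, bangle2, mandrel, compound_bar from where it was at the start of the episode above 0.05 m).
Of done1, done2, done3 only 1 to 1 are there at a start; the rules pass over those that are not, and their reading is None.
Of pot1, pot2, pot3 only 2 to 3 are there at a start; the rules pass over those that are not, and their reading is None.
At some moment in a run one of pot1, pot2, pot3 may be knocked a few centimetres aside while the robot is not near it.
It also fails if it takes over 208 s, if anything falls off the work surface, if the arm or the gripper's body presses on something with over 40 N, if the wrist force passes 120 N, or if a joint passes its speed limit or range.

## Working session

There is one attempt and no reset: what is moved stays moved. The work goes in short steps, Python scripts to look and compute and a shell command to move; the robot and the scene stay as the last step left them, time stands still between calls to the robot, and variables do not carry over. Pictures are saved under pics/ and viewed, at most 14 in all, crops included, and the job is handed in when it is done.

```bash
ls; mkdir -p pics
cat > h.py <<'E'
import numpy as np,cv2
from scipy.spatial.transform import Rotation as R
from workcell import monitor,optics
def pose():
    s=monitor.sense(); q=s['orientation']; T=np.eye(4)
    T[:3,:3]=R.from_quat([q[1],q[2],q[3],q[0]]).as_matrix(); T[:3,3]=s['eef_pos']; return T
def grab(n):
    T=pose(); f=optics.grab_frame(n)
    E=np.array(f['extrinsics']) if 'extrinsics' in f else T@np.array(f['T_tool_cam'])
    d=dict(E=E,f=200/np.tan(np.radians(f['fov_y'])/2),cx=f['cx'],cy=f['cy'],fish=n=='wrist')
    return f['image'],d,f
def ray(d,u,v):
    x=(u-d['cx']);y=(v-d['cy'])
    if d['fish']:
        r=np.hypot(x,y);t=r/d['f'];k=np.sin(t)/max(r,1e-9);c=np.array([x*k,-y*k,-np.cos(t)])
    else: c=np.array([x/d['f'],-y/d['f'],-1])
    return d['E'][:3,:3]@c
def onz(d,u,v,z):
    r=ray(d,u,v);o=d['E'][:3,3];return o+r*(z-o[2])/r[2]
def proj(d,p):
    c=np.linalg.inv(d['E'])@np.append(p,1);x,y,z=c[0],-c[1],-c[2]
    if d['fish']:
        r=np.hypot(x,y);t=np.arctan2(r,z);return np.array([d['cx']+d['f']*t*x/r,d['cy']+d['f']*t*y/r])
    return np.array([d['cx']+d['f']*x/z,d['cy']+d['f']*y/z])
def save(n,im,s=1): cv2.imwrite(n,cv2.resize(im[...,::-1],None,fx=s,fy=s,interpolation=cv2.INTER_CUBIC))
E
python3 - <<'E'
from h import *
import pickle
for n in ['scene','side','wrist']:
    im,d,f=grab(n); save(f'pics/{n}0.png',im,1.25); pickle.dump((im,d),open(n+'0.pkl','wb'))
    print(n,{k:v for k,v in f.items() if k!='image'})
s=monitor.sense();print(s)
E
```

```text
pics
scene {'fov_y': 57.86283875317832, 'cx': 319.4055150231065, 'cy': 202.23212937474645, 'extrinsics': array([[-0.7530555 , -0.36805377,  0.54538412,  1.20670788],
       [ 0.65758422, -0.44891082,  0.60503063,  0.71437736],
       [ 0.02214503,  0.81425763,  0.58008112,  0.78512997],
       [ 0.        ,  0.        ,  0.        ,  1.        ]])}
side {'fov_y': 43.08707453527477, 'cx': 312.67628448096826, 'cy': 201.6137404017982, 'extrinsics': array([[-0.9901888 ,  0.10062686, -0.09695557,  0.37532505],
       [-0.13920586, -0.64996949,  0.747102  ,  1.17664802],
       [ 0.01216037,  0.75326881,  0.65760035,  1.15001649],
       [ 0.        ,  0.        ,  0.        ,  1.        ]])}
wrist {'fov_y': 65.70646984690485, 'cx': 317.29453145115485, 'cy': 200.20397561114885, 'T_tool_cam': array([[ 3.80318219e-04,  9.65289328e-01,  2.61182634e-01,
         6.56444873e-02],
       [ 9.99999927e-01, -3.59535810e-04, -1.27351924e-04,
        -3.18259569e-04],
       [-2.90269434e-05,  2.61182663e-01, -9.65289395e-01,
        -1.42737379e-01],
       [ 0.00000000e+00,  0.00000000e+00,  0.00000000e+00,
         1.00000000e+00]])}
{'time': 0.15, 'joint_positions': array([-1.33980138e-01,  1.50853759e-01,  1.43784419e+00,  2.25808851e-05,
        1.55381124e+00, -1.34003134e-01]), 'qd': array([-2.19422536e-04, -3.09703638e-03, -3.12922680e-03,  8.93504435e-05,
        1.28542405e-04,  8.88939726e-04]), 'joint_torque': array([ 2.28272773e-03, -7.13383126e+01, -5.71041870e+01, -3.10331814e-05,
        7.20541226e-03, -6.05664604e-05]), 'eef_pos': array([5.74814726e-01, 2.39411449e-05, 2.30843804e-01]), 'orientation': array([-3.71274027e-04,  7.07098716e-01,  7.07114698e-01, -2.68873513e-04]), 'ft_force': array([ 0.15536737,  0.14063412, -0.17668029]), 'moment': array([0.02953511, 0.00583716, 0.00771998]), 'grasp_force': 0.0, 'grip_width': 0.08542697668615629}
```

View pics/scene0.png

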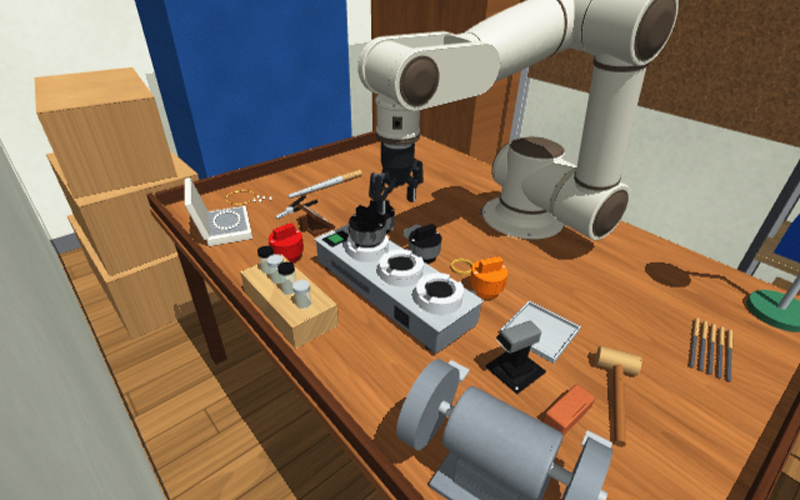

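View pics/side0.png

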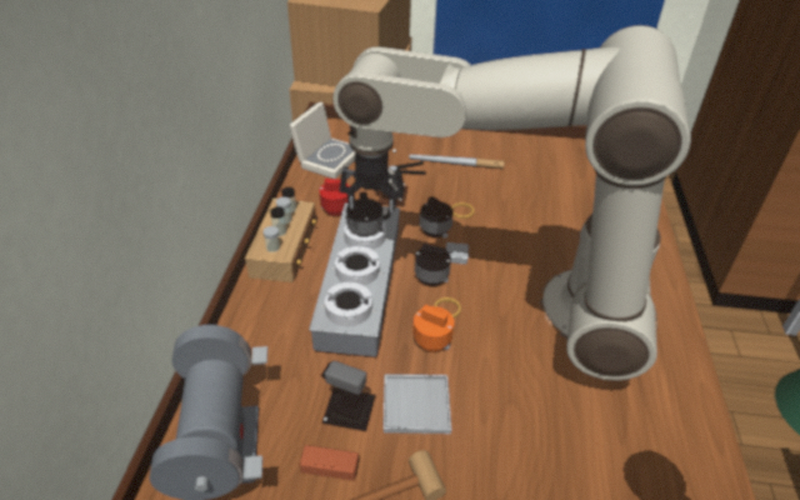

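View pics/wrist0.png

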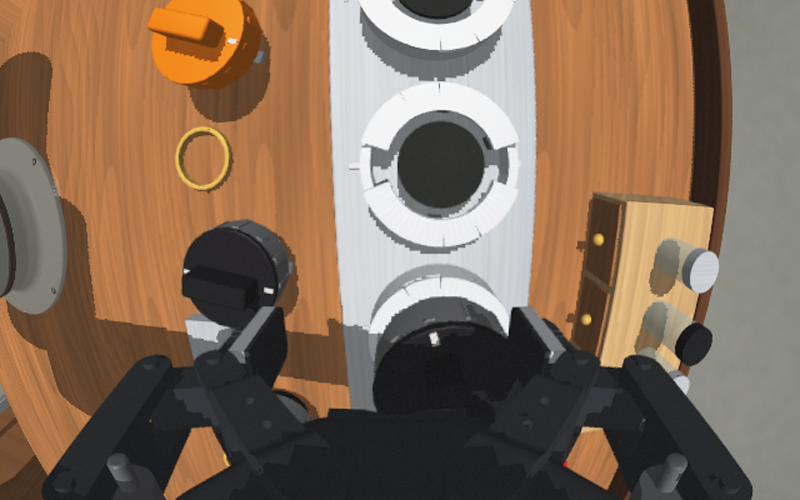

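```bash
python3 -m jog '[[0,0,-50,0,0,0],[-30,0,-90,0,0,0],[-75,-10,-130,0,0,0],[-120,-20,-160,0,0,0],[-150,-30,-180,0,0,0]]'
python3 -m jog '[[-40,-10,0,0,0,0],[-80,-20,0,0,0,0],[-120,-30,0,0,0,0],[-120,-30,0,0,0,0],[-120,-30,0,0,0,0]]'
python3 - <<'E'
from h import *
import pickle
for n in ['scene','side','wrist']:
    im,d,f=grab(n); save(f'pics/{n}1.png',im,1.25); pickle.dump((im,d),open(n+'1.pkl','wb'))
E
```

```text
time: 0.65
eef_pos: [0.5453, -0.1486, 0.4106]
orientation: [-0.0, 0.707, 0.707, -0.0]
ft_force: [0.8, -0.2, 0.6]
grip_width: 0.0852
grasp_force: 0.0
time: 1.15
eef_pos: [0.5155, -0.2681, 0.409]
orientation: [-0.0, 0.708, 0.706, -0.0]
ft_force: [1.0, 0.3, 0.2]
grip_width: 0.0851
grasp_force: 0.0
```

View pics/wrist1.png

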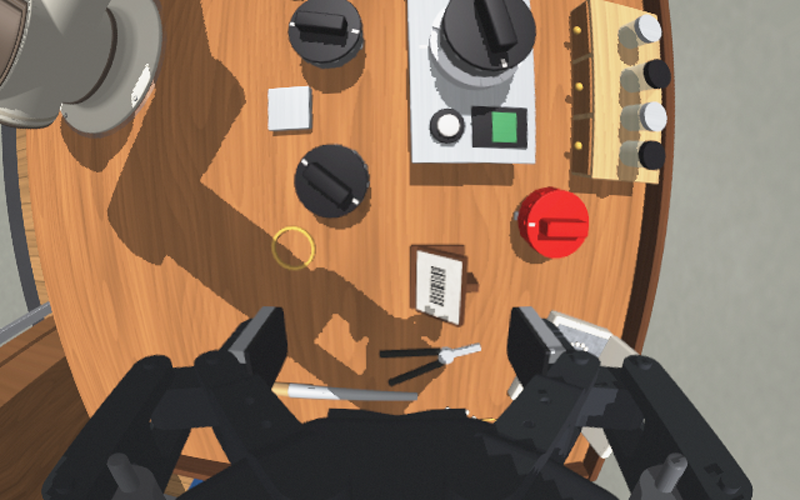

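```bash
python3 -m jog '[[50,0,0,0,0,0],[100,0,0,0,0,0],[150,0,0,0,0,0],[200,0,0,0,0,0],[250,0,0,0,0,0]]'
python3 -m jog '[[40,0,0,0,0,0],[80,0,0,0,0,0],[120,0,0,0,0,0],[120,0,0,0,0,0],[120,0,0,0,0,0]]'
python3 - <<'E'
from h import *
import pickle
for n in ['wrist']:
    im,d,f=grab(n); save(f'pics/{n}2.png',im,1.25); pickle.dump((im,d),open(n+'2.pkl','wb'))
im,d=pickle.load(open('scene1.pkl','rb'));save('pics/scene1c.png',im[120:330,100:500],2)
E
```

```text
time: 1.8
eef_pos: [0.5151, -0.0144, 0.4098]
orientation: [0.0, 0.707, 0.708, 0.0]
ft_force: [1.4, -0.1, 1.0]
grip_width: 0.0853
grasp_force: 0.0
time: 2.3
eef_pos: [0.5153, 0.1041, 0.4096]
orientation: [0.0, 0.706, 0.708, -0.0]
ft_force: [-0.3, 0.1, 0.0]
grip_width: 0.0852
grasp_force: 0.0
```

View pics/wrist2.png

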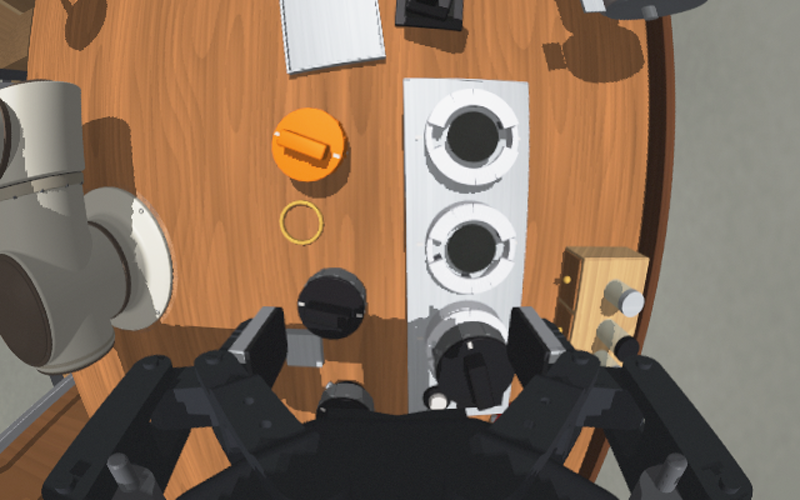

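View pics/scene1c.png

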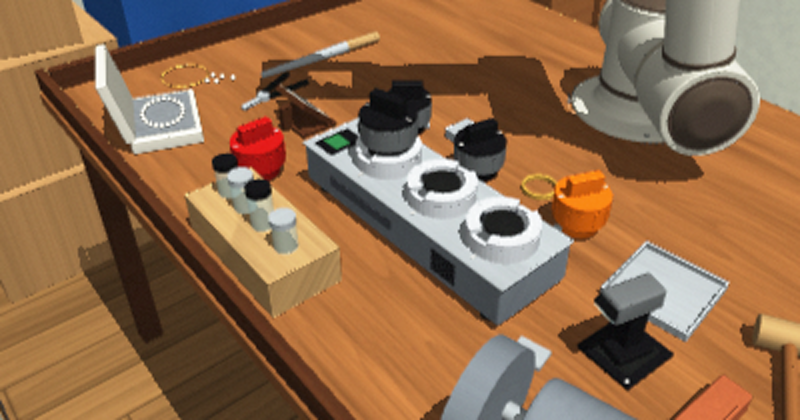

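```bash
cat >> h.py <<'E'
def ortho(im,d,c,z,h=75,s=2):
    """top-down image at plane z round c; s px/mm; col -> +x, row down -> -y"""
    n=int(2*h*s);g=(np.arange(n)+.5)/s-h
    X,Y=np.meshgrid(c[0]+g/1e3,c[1]-g/1e3)
    P=np.stack([X,Y,np.full_like(X,z),np.ones_like(X)],-1)@np.linalg.inv(d['E']).T
    x,y,zz=P[...,0],-P[...,1],-P[...,2]
    if d['fish']: r=np.hypot(x,y);k=d['f']*np.arctan2(r,zz)/r
    else: k=d['f']/zz
    return cv2.remap(im,(d['cx']+k*x).astype(np.float32),(d['cy']+k*y).astype(np.float32),cv2.INTER_LINEAR)
def o2w(c,u,v,h=75,s=2): return c[0]+(u/s-h)/1e3, c[1]-(v/s-h)/1e3
def circ(o,c,r,h=75,s=2,span=14):
    """best circle of radius r mm: max mean radial gradient"""
    g=cv2.GaussianBlur(cv2.cvtColor(o,cv2.COLOR_RGB2GRAY).astype(np.float32),(0,0),1.5)
    gx=cv2.Sobel(g,cv2.CV_32F,1,0);gy=cv2.Sobel(g,cv2.CV_32F,0,1)
    t=np.linspace(0,2*np.pi,180,endpoint=False);best=(-1,)
    for dr in np.arange(-2,2.1,.5):
     for dx in np.arange(-span,span+.1,1):
      for dy in np.arange(-span,span+.1,1):
        u=(h+dx+(r+dr)*np.cos(t))*s;v=(h+dy+(r+dr)*np.sin(t))*s
        a=cv2.remap(gx,u.astype(np.float32)[None],v.astype(np.float32)[None],1)[0]*np.cos(t)+cv2.remap(gy,u.astype(np.float32)[None],v.astype(np.float32)[None],1)[0]*np.sin(t)
        q=np.minimum(np.abs(a),60).mean()
        if q>best[0]: best=(q,dx,dy,dr)
    q,dx,dy,dr=best
    return np.round([c[0]+dx/1e3,c[1]-dy/1e3,dr,q],4)
E
python3 - <<'E'
from h import *
import pickle
W1=pickle.load(open('wrist1.pkl','rb'));W2=pickle.load(open('wrist2.pkl','rb'))
k=1/1.25
L=[('port1',W2,472,138,.124,54),('port2',W2,471,248,.124,54),('done3',W1,487,32,.184,47),('potA',W1,325,28,.074,47),('potB',W1,332,180,.074,47),('potA2',W2,332,305,.074,47),('button',W1,446,125,.105,13),('label',W1,437,287,.047,None)]
os=[]
for n,(im,d),u,v,z,r in L:
    c=onz(d,u*k,v*k,z);o=ortho(im,d,c,z)
    print(n,c[:3].round(4),circ(o,c,r) if r else '')
    o=o.copy();cv2.putText(o,n,(5,20),0,.6,(255,0,255),1);cv2.circle(o,(150,150),2,(255,0,0),1);os.append(cv2.resize(o,(200,200)))
save('pics/m1.png',np.vstack([np.hstack(os[:4]),np.hstack(os[4:])]))
im,d=W2
print('deck corners',onz(d,405*k,79*k,.09).round(3),onz(d,529*k,83*k,.09).round(3))
print('tray',[onz(d,u*k,v*k,.016).round(3) for u,v in[(288,73),(385,60),(280,0)]])
im,d=pickle.load(open('side1.pkl','rb'));print('tray side',[onz(d,u*k,v*k,.016).round(3) for u,v in[(385,376),(448,376),(451,431),(384,431)]])
print('pad side',[onz(d,u*k,v*k,.008).round(3) for u,v in[(324,419),(367,428),(375,394)]])
E
```

```text
port1 [0.5981 0.1826 0.124 ] [ 0.6001  0.1856  0.     37.1022]
port2 [0.6014 0.0568 0.124 ] [ 0.6034  0.0548  0.     41.5384]
done3 [ 0.6024 -0.0833  0.184 ] [ 0.6064 -0.0743 -1.     40.7007]
potA [ 0.4266 -0.0447  0.074 ] [ 4.2360e-01 -4.1700e-02 -5.0000e-01  4.3281e+01]
potB [ 0.4353 -0.2399  0.074 ] [ 0.4323 -0.2399  0.     51.7491]
potA2 [ 0.4281 -0.0368  0.074 ] [ 4.24100e-01 -4.08000e-02  0.00000e+00  4.93573e+01]
button [ 0.5721 -0.1737  0.105 ] [ 0.5741 -0.1727 -1.5    60.    ]
label [ 0.5722 -0.3908  0.047 ] 
deck corners [0.524 0.253 0.09 ] [0.676 0.257 0.09 ]
tray [array([0.363, 0.281, 0.016]), array([0.499, 0.294, 0.016]), array([0.347, 0.396, 0.016])]
tray side [array([0.497, 0.305, 0.016]), array([0.358, 0.285, 0.016]), array([0.342, 0.424, 0.016]), array([0.479, 0.445, 0.016])]
pad side [array([0.608, 0.43 , 0.008]), array([0.515, 0.438, 0.008]), array([0.512, 0.351, 0.008])]
```

View pics/m1.png

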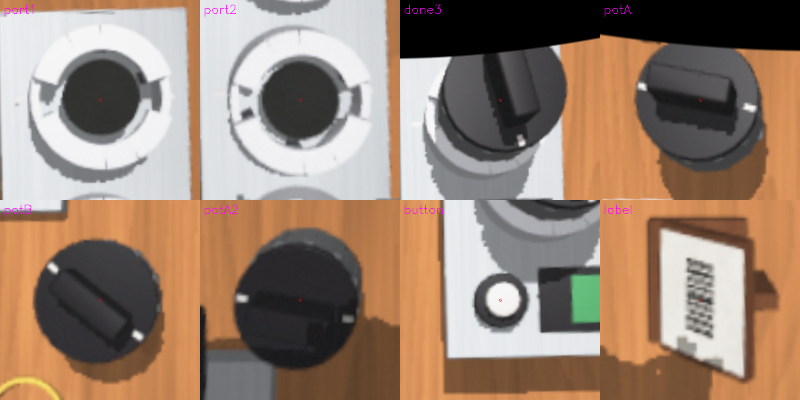

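```bash
python3 -m jog '[[-10,47,12,0,0,-8.4],[-20,94,24,0,0,-16.8],[-30,141,36,0,0,-25.2],[-40,188,48,0,0,-33.6],[-50,235,60,0,0,-42]]' >/dev/null
python3 -m jog '[[0,0,0,0,0,-8.4],[0,0,0,0,0,-16.8],[0,0,0,0,0,-25.2],[0,0,0,0,0,-33.6],[0,0,0,0,0,-42]]' >/dev/null
python3 -m jog '[[0,0,0,0,0,-7.5],[0,0,0,0,0,-7.5],[0,0,0,0,0,-7.5],[0,0,0,0,0,-7.5],[0,0,0,0,0,-7.5]]'
python3 - <<'E'
from h import *
import pickle
im,d,f=grab('wrist');pickle.dump((im,d),open('wrist3.pkl','wb'))
os=[]
for n,c,z,r in [('port1',(.6001,.1854),.124,54),('port2',(.6033,.0554),.124,54),('done3',(.6065,-.0746),.184,47),('button',(.574,-.173),.1,13),('potA',(.424,-.041),.074,47),('potB',(.432,-.24),.074,47)]:
    o=ortho(im,d,c,z);print(n,circ(o,c,r))
    o=o.copy();cv2.circle(o,(150,150),2,(255,0,0),1);os.append(o)
save('pics/m2.png',np.vstack([np.hstack(os[:3]),np.hstack(os[3:])]),.85)
print(monitor.sense()['joint_positions'])
E
```

```text
time: 3.85
eef_pos: [0.7508, 0.0524, 0.3494]
orientation: [-0.0, -0.012, 1.0, 0.0]
ft_force: [0.1, 0.3, 0.0]
grip_width: 0.085
grasp_force: 0.0
port1 [ 0.6001  0.1864  0.     38.716 ]
port2 [ 0.6023  0.0554  0.     40.2844]
done3 [ 0.6075 -0.0736  0.     52.178 ]
button [ 0.57   -0.18   -0.5    58.2803]
potA [ 0.41  -0.027 -2.     0.   ]
potB [ 0.434 -0.253 -1.5    7.449]
[-3.24246203e-02  5.64986940e-01  6.49868012e-01 -3.18949684e-05
  1.92685733e+00 -1.62774643e+00]
```

View pics/m2.png

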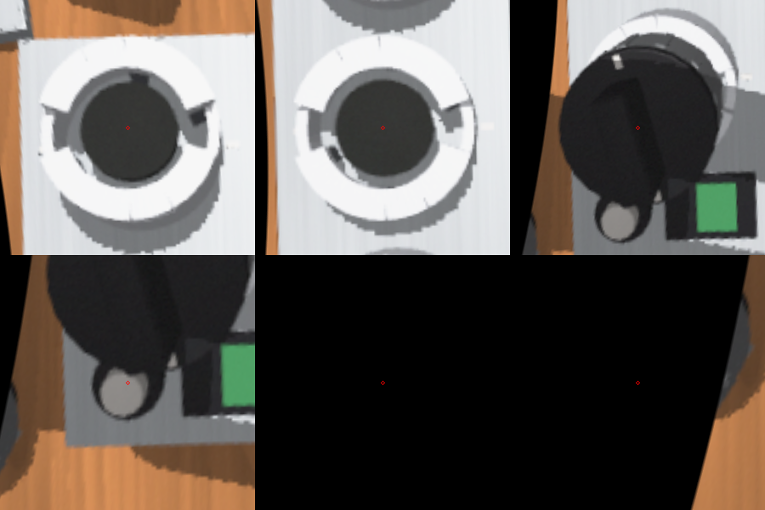

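```bash
python3 -m jog '[[30,-25,0,0,0,8],[59,-50,0,0,0,16],[89,-74,0,0,0,24],[118,-99,0,0,0,32],[147.5,-123.3,0,0,0,40]]' 60 >/dev/null
python3 -m jog '[[0,0,20,0,0,8],[0,0,40,0,0,16],[0,0,60,0,0,24],[0,0,70,0,0,32],[0,0,80,0,0,35]]' >/dev/null
python3 -m jog '[[0,0,0,0,0,0],[0,0,0,0,0,0],[0,0,0,0,0,0],[0,0,0,0,0,0],[0,0,0,0,0,0]]'
```

```text
time: 5.4
eef_pos: [0.6066, -0.0745, 0.2698]
orientation: [0.0, 0.598, 0.801, 0.0]
ft_force: [-0.0, 0.1, 0.4]
grip_width: 0.0511
grasp_force: 0.0
```

```bash
python3 -m jog '[[0,0,25,0,0,0],[0,0,50,0,0,0],[0,0,65,0,0,0],[0,0,75,0,0,0],[0,0,82,0,0,0]]'
python3 -m jog '[[0,0,0,0,0,0],[0,0,0,0,0,0],[0,0,0,0,0,0],[0,0,0,0,0,0],[0,0,0,0,0,0]]' 0
python3 -m jog '[[0,0,0,0,0,0],[0,0,0,0,0,0],[0,0,0,0,0,0],[0,0,0,0,0,0],[0,0,0,0,0,0]]'
```

```text
time: 5.9
eef_pos: [0.6066, -0.0745, 0.1872]
orientation: [0.0, 0.598, 0.801, -0.0]
ft_force: [-0.0, -0.0, -0.2]
grip_width: 0.0514
grasp_force: 0.0
time: 6.4
eef_pos: [0.6068, -0.0746, 0.1882]
orientation: [0.001, 0.598, 0.801, 0.0]
ft_force: [0.7, 0.0, 4.4]
grip_width: 0.0189
grasp_force: 62.7
time: 6.9
eef_pos: [0.6068, -0.0745, 0.1878]
orientation: [0.0, 0.598, 0.801, 0.0]
ft_force: [1.2, -1.2, 5.0]
grip_width: 0.0191
grasp_force: 62.7
```

```bash
python3 -m jog '[[0,0,3,0,0,0],[0,0,6,0,0,0],[0,0,8.5,0,0,0],[0,0,8.5,0,0,0],[0,0,8.5,0,0,0]]'
python3 -m jog '[[0,0,0,0,0,-7.5],[0,0,0,0,0,-15],[0,0,0,0,0,-22.5],[0,0,0,0,0,-30],[0,0,0,0,0,-37.5]]'
python3 -m jog '[[0,0,0,0,0,-7.5],[0,0,0,0,0,-15],[0,0,0,0,0,-22.5],[0,0,0,0,0,-30],[0,0,0,0,0,-37.5]]'
python3 -c "
from workcell import monitor;print(monitor.sense()['moment'])"
```

```text
time: 7.4
eef_pos: [0.6068, -0.0746, 0.1797]
orientation: [0.001, 0.598, 0.801, 0.0]
ft_force: [-0.4, 0.3, 10.0]
grip_width: 0.0194
grasp_force: 63.4
time: 7.9
eef_pos: [0.6069, -0.0745, 0.1798]
orientation: [0.001, 0.306, 0.952, 0.0]
ft_force: [-0.1, -0.2, 10.4]
grip_width: 0.019
grasp_force: 63.4
time: 8.4
eef_pos: [0.6069, -0.0745, 0.1798]
orientation: [0.001, -0.016, 1.0, -0.0]
ft_force: [-0.3, 0.6, 8.8]
grip_width: 0.0191
grasp_force: 63.4
[ 0.00391113  0.04961007 -0.15170349]
```

```bash
python3 -m jog '[[0,0,-8,0,0,0],[0,0,-25,0,0,0],[0,0,-60,0,0,0],[0,0,-105,0,0,0],[0,0,-150,0,0,0]]'
python3 -m jog '[[15,40,0,0,0,0],[30,80,0,0,0,0],[46,120,0,0,0,0],[63,165,0,0,0,0],[80,208,0,0,0,0]]'
python3 -m jog '[[15,42,0,0,0,0],[30,84,0,0,0,0],[46,126,0,0,0,0],[63,170,0,0,0,0],[80,208,0,0,0,0]]'
python3 -m jog '[[6,14,0,0,0,0],[11,25.4,0,0,0,0],[11,25.4,20,0,0,0],[11,25.4,55,0,0,0],[11,25.4,80,0,0,0]]'
python3 - <<'E'
from h import *
im,d,f=grab('side');save('pics/s3.png',im[200:400,180:480],2.5)
T=pose();print(T[:3,3])
k=1/2.5
import pickle;pickle.dump((im,d),open('side3.pkl','wb'))
E
```

```text
time: 8.9
eef_pos: [0.606, -0.0743, 0.3295]
orientation: [-0.001, -0.013, 1.0, 0.0]
ft_force: [1.5, -0.1, -3.8]
grip_width: 0.019
grasp_force: 61.3
time: 9.4
eef_pos: [0.52, 0.1329, 0.3282]
orientation: [-0.001, -0.013, 1.0, 0.0]
ft_force: [0.7, 0.9, -3.6]
grip_width: 0.019
grasp_force: 61.4
time: 9.9
eef_pos: [0.4344, 0.3391, 0.3282]
orientation: [-0.001, -0.013, 1.0, -0.0]
ft_force: [0.2, -0.3, -3.6]
grip_width: 0.0194
grasp_force: 61.4
time: 10.4
eef_pos: [0.4241, 0.3614, 0.2467]
orientation: [-0.001, -0.013, 1.0, -0.001]
ft_force: [-0.5, 0.4, -5.3]
grip_width: 0.019
grasp_force: 61.4
[0.42327634 0.3607862  0.24281562]
```

View pics/s3.png

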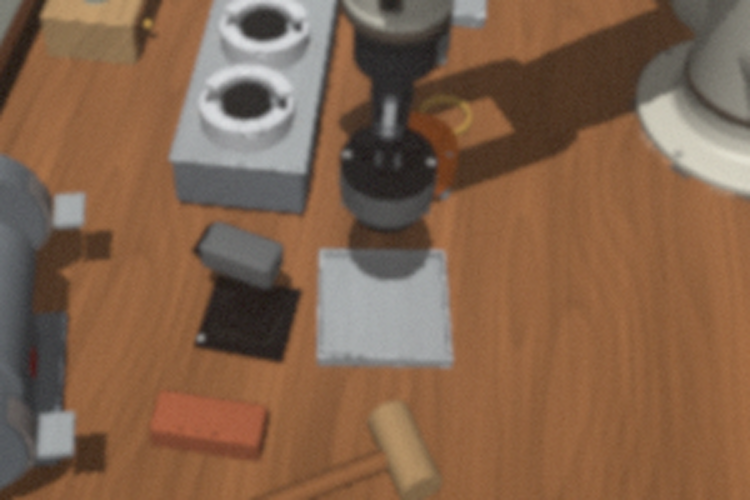

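```bash
python3 -m jog '[[0,0,40,0,0,0],[0,0,80,0,0,0],[0,0,120,0,0,0],[0,0,140,0,0,0],[0,0,150,0,0,0]]'
python3 -m jog '[[0,0,2,0,0,0],[0,0,4,0,0,0],[0,0,6,0,0,0],[0,0,7,0,0,0],[0,0,7,0,0,0]]'
```

```text
time: 10.95
eef_pos: [0.4239, 0.3614, 0.0974]
orientation: [-0.001, -0.013, 1.0, -0.001]
ft_force: [0.4, -0.5, -3.6]
grip_width: 0.0192
grasp_force: 61.3
time: 11.45
eef_pos: [0.4242, 0.3624, 0.0924]
orientation: [0.0, -0.013, 1.0, 0.0]
ft_force: [-0.3, 0.3, -3.8]
grip_width: 0.0187
grasp_force: 61.4
```

```bash
python3 -m jog '[[0,0,3,0,0,0],[0,0,5,0,0,0],[0,0,7,0,0,0],[0,0,8,0,0,0],[0,0,8,0,0,0]]'
```

```text
time: 11.95
eef_pos: [0.4241, 0.3624, 0.0845]
orientation: [0.0, -0.013, 1.0, 0.0]
ft_force: [-2.3, -2.9, 4.8]
grip_width: 0.0193
grasp_force: 62.9
```

```bash
python3 -m jog '[[0,0,0,0,0,0],[0,0,0,0,0,0],[0,0,-5,0,0,0],[0,0,-30,0,0,0],[0,0,-70,0,0,0]]' 60
python3 -m jog '[[0,0,-45,0,0,0],[-5,-20,-90,0,0,0],[-18,-55,-125,0,0,0],[-32,-95,-150,0,0,0],[-47,-140,-170,0,0,0]]'
python3 -m jog '[[-16,-46,-5,0,0,0],[-32,-92,-10,0,0,0],[-48,-138,-15,0,0,0],[-64,-184,-20,0,0,0],[-80,-230,-25,0,0,0]]'
python3 -m jog '[[-9,-34,0,0,0,0],[-9,-34,0,0,0,0],[-9,-34,0,0,0,0],[-9,-34,0,0,0,0],[-9,-34,0,0,0,0]]'
cat > look.py <<'E'
from h import *
import sys,pickle
im,d,f=grab('wrist');pickle.dump((im,d),open('w.pkl','wb'))
os=[]
for n,c,z,r in [('potA',(.424,-.041),.074,47),('potB',(.4323,-.24),.074,47)]:
    o=ortho(im,d,c,z);b=circ(o,c,r);print(n,b)
    g=cv2.cvtColor(o,cv2.COLOR_RGB2GRAY);Y,X=np.mgrid[:300,:300];xw,yw=o2w(c,X,Y)
    rr=np.hypot(xw-b[0],yw-b[1]);m=(rr>.034)&(rr<.045)&(g>np.percentile(g[rr<.044],50)+70)
    a=np.arctan2(yw-b[1],xw-b[0])[m];print(' bar angle',np.degrees(np.angle(np.exp(2j*a).mean())/2).round(1),m.sum(),abs(np.exp(2j*a).mean()).round(3))
    o=o.copy();o[m]=[255,0,255];os.append(o)
save(sys.argv[1],np.hstack(os))
im,d,f=grab('side');save('pics/s4.png',im[250:400,200:440],2)
E
python3 look.py pics/m4.png
```

```text
time: 12.45
eef_pos: [0.4232, 0.3617, 0.1532]
orientation: [-0.002, -0.013, 1.0, -0.001]
ft_force: [0.9, 0.5, 1.0]
grip_width: 0.0514
grasp_force: 0.0
time: 12.95
eef_pos: [0.4743, 0.2241, 0.3257]
orientation: [0.001, -0.014, 1.0, 0.0]
ft_force: [1.1, -0.3, -0.2]
grip_width: 0.0511
grasp_force: 0.0
time: 13.45
eef_pos: [0.5603, -0.0047, 0.3491]
orientation: [0.0, -0.013, 1.0, -0.0]
ft_force: [0.6, -0.7, 0.8]
grip_width: 0.0509
grasp_force: 0.0
time: 13.95
eef_pos: [0.5698, -0.0354, 0.3486]
orientation: [0.0, -0.014, 1.0, 0.0]
ft_force: [-0.0, -0.8, 0.4]
grip_width: 0.0512
grasp_force: 0.0
potA [ 4.25000e-01 -4.30000e-02 -5.00000e-01  5.41108e+01]
 bar angle -11.1 294 0.997
potB [ 0.4323 -0.24    0.5    51.573 ]
 bar angle -39.1 286 0.995
```

View pics/m4.png

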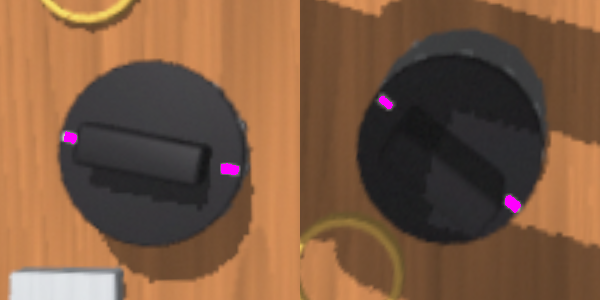

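View pics/s4.png

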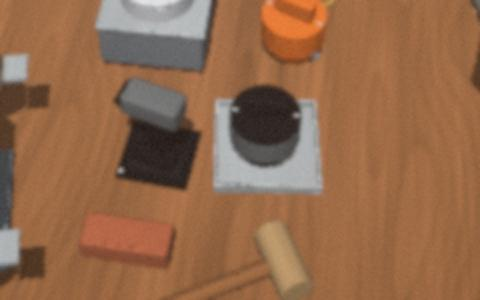

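```bash
python3 -m jog '[[29,-1,0,0,0,4],[58,-1,0,0,0,8],[87,-2,0,0,0,12.7],[116,-3,0,0,0,12.7],[145.7,-3.1,0,0,0,12.7]]'
python3 -m jog '[[0,0,45,0,0,0],[0,0,90,0,0,0],[0,0,135,0,0,0],[0,0,175,0,0,0],[0,0,205,0,0,0]]'
python3 -m jog '[[0,0,0,0,0,0],[0,0,0,0,0,0],[0,0,0,0,0,0],[0,0,0,0,0,0],[0,0,0,0,0,0]]'
```

```text
time: 14.55
eef_pos: [0.4232, -0.0428, 0.3483]
orientation: [0.0, 0.097, 0.995, -0.0]
ft_force: [0.1, -0.4, 0.5]
grip_width: 0.0516
grasp_force: 0.0
time: 15.05
eef_pos: [0.4235, -0.0426, 0.1411]
orientation: [-0.001, 0.097, 0.995, 0.0]
ft_force: [0.2, -0.1, 0.3]
grip_width: 0.0513
grasp_force: 0.0
time: 15.55
eef_pos: [0.4249, -0.0434, 0.1443]
orientation: [0.001, 0.098, 0.995, -0.0]
ft_force: [0.7, -0.4, 0.1]
grip_width: 0.0513
grasp_force: 0.0
```

```bash
python3 -m jog '[[0,0,20,0,0,0],[0,0,40,0,0,0],[0,0,55,0,0,0],[0,0,63,0,0,0],[0,0,66,0,0,0]]'
python3 -m jog '[[0,0,0,0,0,0],[0,0,0,0,0,0],[0,0,0,0,0,0],[0,0,0,0,0,0],[0,0,0,0,0,0]]' 0
python3 -m jog '[[0,0,0,0,0,0],[0,0,0,0,0,0],[0,0,0,0,0,0],[0,0,0,0,0,0],[0,0,0,0,0,0]]'
python3 -m jog '[[0,0,-10,0,0,0],[0,0,-45,0,0,0],[0,0,-90,0,0,0],[0,0,-140,0,0,0],[0,0,-180,0,0,0]]'
python3 -m jog '[[0,0,0,0,0,-6],[0,0,0,0,0,-12.6],[0,0,0,0,0,-12.6],[0,0,0,0,0,-12.6],[0,0,0,0,0,-12.6]]'
```

```text
time: 16.05
eef_pos: [0.4244, -0.0433, 0.0771]
orientation: [-0.0, 0.098, 0.995, 0.0]
ft_force: [0.4, -0.6, 0.2]
grip_width: 0.0512
grasp_force: 0.0
time: 16.55
eef_pos: [0.4249, -0.0432, 0.0781]
orientation: [0.001, 0.098, 0.995, 0.0]
ft_force: [-0.2, 3.9, 6.3]
grip_width: 0.0191
grasp_force: 59.5
time: 17.05
eef_pos: [0.4249, -0.0432, 0.0781]
orientation: [0.001, 0.098, 0.995, 0.0]
ft_force: [0.3, 2.6, 6.7]
grip_width: 0.019
grasp_force: 59.5
time: 17.55
eef_pos: [0.4241, -0.0433, 0.2607]
orientation: [0.001, 0.098, 0.995, -0.0]
ft_force: [1.2, -0.3, -5.2]
grip_width: 0.0191
grasp_force: 59.9
time: 18.05
eef_pos: [0.4243, -0.0433, 0.2572]
orientation: [-0.0, -0.011, 1.0, 0.0]
ft_force: [-0.0, -0.2, -4.2]
grip_width: 0.0193
grasp_force: 59.8
```

```bash
python3 -m jog '[[-22,27,0,0,0,0],[-50,63,0,0,0,0],[-80,100,0,0,0,0],[-110,137,0,0,0,0],[-135,168,0,0,0,0]]' >/dev/null
python3 -m jog '[[-20,25,0,0,0,0],[-35,44,0,0,0,0],[-45.7,57.1,0,0,0,0],[-45.7,57.1,0,0,0,0],[-45.7,57.1,0,0,0,0]]' >/dev/null
python3 -m jog '[[0,0,0,0,0,0],[0,0,0,0,0,0],[0,0,0,0,0,0],[0,0,0,0,0,0],[0,0,0,0,0,0]]'
```

```text
time: 19.55
eef_pos: [0.5996, 0.1859, 0.2574]
orientation: [0.0, -0.012, 1.0, 0.0]
ft_force: [0.0, 0.2, -4.0]
grip_width: 0.0188
grasp_force: 60.3
```

```bash
python3 -m jog '[[0,0,15,0,0,0],[0,0,30,0,0,0],[0,0,42,0,0,0],[0,0,48,0,0,0],[0,0,52,0,0,0]]'
python3 -m jog '[[0,0,2,0,0,0],[0,0,4,0,0,0],[0,0,6,0,0,0],[0,0,8,0,0,0],[0,0,8,0,0,0]]'
```

```text
time: 20.05
eef_pos: [0.5994, 0.1861, 0.2042]
orientation: [-0.001, -0.012, 1.0, -0.0]
ft_force: [-0.2, 0.2, -4.7]
grip_width: 0.0187
grasp_force: 60.3
time: 20.55
eef_pos: [0.5996, 0.1862, 0.1974]
orientation: [0.0, -0.012, 1.0, 0.0]
ft_force: [-0.2, 0.1, -1.2]
grip_width: 0.0191
grasp_force: 60.7
```

```bash
python3 -m jog '[[0,0,4,0,0,0],[0,0,8,0,0,0],[0,0,12,0,0,0],[0,0,16,0,0,0],[0,0,18.5,0,0,0]]'
python3 -m jog '[[0,0,0,0,0,7],[0,0,0,0,0,14],[0,0,0,0,0,21],[0,0,0,0,0,28],[0,0,0,0,0,35]]'
python3 -m jog '[[0,0,0,0,0,8],[0,0,0,0,0,16],[0,0,0,0,0,24],[0,0,0,0,0,32],[0,0,0,0,0,40]]'
python3 -m jog '[[0,0,0,0,0,1],[0,0,0,0,0,1.5],[0,0,0,0,0,1.5],[0,0,0,0,0,1.5],[0,0,0,0,0,1.5]]'
python3 -c "
from workcell import monitor;print(monitor.sense()['moment'])"
```

```text
time: 21.05
eef_pos: [0.5998, 0.1861, 0.1791]
orientation: [0.0, -0.012, 1.0, 0.0]
ft_force: [-2.5, 0.0, 10.2]
grip_width: 0.0189
grasp_force: 62.1
time: 21.55
eef_pos: [0.6002, 0.1862, 0.1797]
orientation: [0.001, 0.291, 0.957, 0.001]
ft_force: [0.1, 0.9, 8.8]
grip_width: 0.0192
grasp_force: 62.2
time: 22.05
eef_pos: [0.6003, 0.1862, 0.1797]
orientation: [0.001, 0.601, 0.799, 0.001]
ft_force: [0.7, 0.6, 9.1]
grip_width: 0.0191
grasp_force: 62.2
time: 22.55
eef_pos: [0.6003, 0.1862, 0.1797]
orientation: [0.001, 0.609, 0.793, 0.001]
ft_force: [-0.1, 0.2, 9.6]
grip_width: 0.019
grasp_force: 62.2
[-0.18061495 -0.20617859  0.05553503]
```

```bash
python3 -m jog '[[0,0,-3,0,0,0],[0,0,-6,0,0,0],[0,0,-8,0,0,0],[0,0,-8,0,0,0],[0,0,-8,0,0,0]]'
python3 -m jog '[[0,0,0,0,0,0],[0,0,0,0,0,0],[0,0,0,0,0,0],[0,0,0,0,0,0],[0,0,0,0,0,0]]' 60
python3 -m jog '[[0,0,-5,0,0,0],[0,0,-30,0,0,0],[0,0,-70,0,0,0],[0,0,-110,0,0,0],[0,0,-140,0,0,0]]'
```

```text
time: 23.05
eef_pos: [0.6002, 0.1862, 0.1873]
orientation: [0.001, 0.609, 0.793, 0.001]
ft_force: [2.7, -0.3, 4.4]
grip_width: 0.0192
grasp_force: 61.6
time: 23.55
eef_pos: [0.5995, 0.1861, 0.1866]
orientation: [-0.0, 0.609, 0.793, -0.0]
ft_force: [-0.7, 0.5, -0.9]
grip_width: 0.0511
grasp_force: 0.0
time: 24.05
eef_pos: [0.5995, 0.1861, 0.3299]
orientation: [0.001, 0.609, 0.793, 0.001]
ft_force: [0.8, 0.2, 0.6]
grip_width: 0.0517
grasp_force: 0.0
```

```bash
python3 -m jog '[[-30,-11,-4,0,0,0],[-74,-28,-8,0,0,0],[-120,-45,-12,0,0,0],[-166,-63,-16,0,0,0],[-212,-80,-20,0,0,0]]' >/dev/null
python3 -m jog '[[-46,-17,0,0,0,0],[-92,-35,0,0,0,0],[-138,-52,0,0,0,0],[-180,-68,0,0,0,0],[-218,-82,0,0,0,0]]' >/dev/null
python3 -m jog '[[-20,-8,0,0,0,-7.2],[-40,-16,0,0,0,-14.4],[-58,-22.6,0,0,0,-21.6],[-58,-22.6,0,0,0,-28.8],[-58,-22.6,0,0,0,-35.9]]' >/dev/null
python3 -m jog '[[0,0,0,0,0,0],[0,0,0,0,0,0],[0,0,0,0,0,0],[0,0,0,0,0,0],[0,0,0,0,0,0]]'
python3 look.py pics/m5.png
python3 - <<'E'
from h import *
T=pose();print(T.round(4))
for p in [(.4323,-.24,.35)]: print((T[:3,:3].T@(np.array(p)-T[:3,3])*1e3).round(1))
E
```

```text
time: 26.05
eef_pos: [0.5467, -0.3329, 0.3468]
orientation: [-0.0, 0.336, 0.942, -0.0]
ft_force: [-0.2, 0.7, 0.5]
grip_width: 0.0512
grasp_force: 0.0
potA [ 0.41   -0.045  -2.      7.9886]
 bar angle -30.8 128 0.965
potB [ 0.4463 -0.233  -1.5    13.9353]
 bar angle 3.7 3216 0.413
[[-7.746e-01  6.324e-01 -1.000e-04  5.467e-01]
 [ 6.324e-01  7.746e-01 -0.000e+00 -3.329e-01]
 [ 1.000e-04 -1.000e-04 -1.000e+00  3.468e-01]
 [ 0.000e+00  0.000e+00  0.000e+00  1.000e+00]]
[147.4  -0.4  -3.2]
```

Run:
```python
from h import *
import pickle
im,d=pickle.load(open('w.pkl','rb'))
c=(.47,-.2);o=ortho(im,d,c,.074,h=200,s=1.5)
im2,d2,f=grab('scene');pickle.dump((im2,d2),open('scene5.pkl','wb'))
a=cv2.resize(o,(400,400));save('pics/m6.png',np.hstack([a,cv2.resize(im2[100:300,200:400],(400,400))]))
```

```text
(no output)
```

View pics/m6.png

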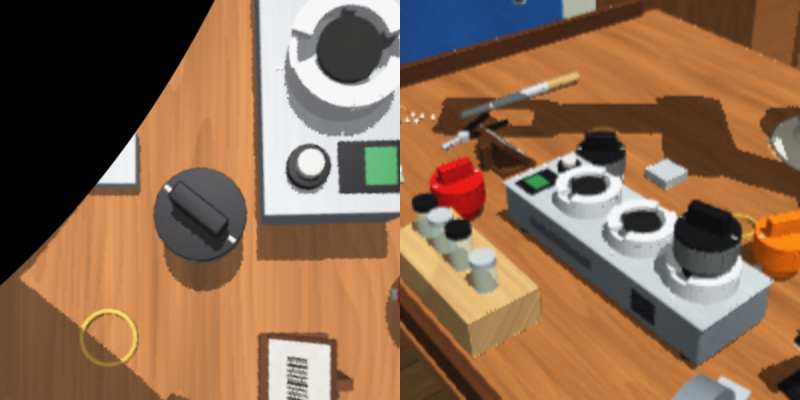

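```bash
sed -i 's/(.4323,-.24)/(.47,-.214)/' look.py; python3 look.py pics/m7.png
```

```text
potA [ 0.41   -0.044  -1.5     7.9465]
 bar angle -30.7 86 0.973
potB [ 0.47   -0.214   0.5    53.6804]
 bar angle -38.6 306 0.997
```

```bash
python3 -m jog '[[40,13,0,0,0,0],[80,26,10,0,0,0],[120,39,20,0,0,0],[134.6,43.6,40,0,0,-0.6],[134.6,43.6,70,0,0,-0.6]]' >/dev/null
python3 -m jog '[[0,0,45,0,0,0],[0,0,85,0,0,0],[0,0,115,0,0,0],[0,0,135,0,0,0],[0,0,135,0,0,0]]'
python3 -m jog '[[0,0,0,0,0,0],[0,0,0,0,0,0],[0,0,0,0,0,0],[0,0,0,0,0,0],[0,0,0,0,0,0]]'
```

```text
time: 27.3
eef_pos: [0.4689, -0.2134, 0.1394]
orientation: [-0.002, 0.331, 0.944, 0.0]
ft_force: [1.1, -0.3, 0.3]
grip_width: 0.0511
grasp_force: 0.0
time: 27.8
eef_pos: [0.47, -0.2142, 0.1422]
orientation: [0.0, 0.331, 0.944, -0.0]
ft_force: [0.3, -0.1, -0.1]
grip_width: 0.0509
grasp_force: 0.0
```

```bash
python3 -m jog '[[0,0,20,0,0,0],[0,0,40,0,0,0],[0,0,55,0,0,0],[0,0,62,0,0,0],[0,0,64,0,0,0]]' >/dev/null
python3 -m jog '[[0,0,0,0,0,0],[0,0,0,0,0,0],[0,0,0,0,0,0],[0,0,0,0,0,0],[0,0,0,0,0,0]]' 0 >/dev/null
python3 -m jog '[[0,0,0,0,0,0],[0,0,0,0,0,0],[0,0,0,0,0,0],[0,0,0,0,0,0],[0,0,0,0,0,0]]'
python3 -m jog '[[0,0,-10,0,0,0],[0,0,-45,0,0,0],[0,0,-90,0,0,0],[0,0,-140,0,0,0],[0,0,-180,0,0,0]]'
python3 -m jog '[[0,0,0,0,0,-8],[0,0,0,0,0,-16],[0,0,0,0,0,-24],[0,0,0,0,0,-32],[0,0,0,0,0,-40]]' >/dev/null
python3 -m jog '[[0,0,0,0,0,0],[0,0,0,0,0,0],[0,0,0,0,0,0],[0,0,0,0,0,0],[0,0,0,0,0,0]]'
```

```text
time: 29.3
eef_pos: [0.4704, -0.2141, 0.0786]
orientation: [0.001, 0.33, 0.944, 0.0]
ft_force: [1.3, 3.0, 6.8]
grip_width: 0.0194
grasp_force: 59.6
time: 29.8
eef_pos: [0.4696, -0.214, 0.2611]
orientation: [0.001, 0.331, 0.944, -0.0]
ft_force: [0.2, -0.8, -4.7]
grip_width: 0.0192
grasp_force: 59.8
time: 30.8
eef_pos: [0.4699, -0.2141, 0.2578]
orientation: [-0.0, -0.012, 1.0, 0.0]
ft_force: [-0.1, 0.3, -4.9]
grip_width: 0.0193
grasp_force: 59.6
```

```bash
python3 -m jog '[[-15,28,0,0,0,0],[-36,68,0,0,0,0],[-58,110,0,0,0,0],[-80,152,0,0,0,0],[-100,191,0,0,0,0]]' >/dev/null
python3 -m jog '[[-20,38,0,0,0,0],[-32,62,0,0,0,0],[-39.5,75.4,0,0,0,0],[-39.5,75.4,0,0,0,0],[-39.5,75.4,0,0,0,0]]' >/dev/null
python3 -m jog '[[0,0,0,0,0,0],[0,0,0,0,0,0],[0,0,0,0,0,0],[0,0,0,0,0,0],[0,0,0,0,0,0]]'
```

```text
time: 32.3
eef_pos: [0.6028, 0.0554, 0.2578]
orientation: [-0.0, -0.012, 1.0, 0.0]
ft_force: [-0.5, -0.0, -5.1]
grip_width: 0.019
grasp_force: 60.3
```

```bash
python3 -m jog '[[0,0,15,0,0,0],[0,0,30,0,0,0],[0,0,42,0,0,0],[0,0,48,0,0,0],[0,0,52,0,0,0]]' >/dev/null
python3 -m jog '[[0,0,2,0,0,0],[0,0,4,0,0,0],[0,0,6,0,0,0],[0,0,8,0,0,0],[0,0,8,0,0,0]]'
```

```text
time: 33.3
eef_pos: [0.603, 0.0557, 0.1979]
orientation: [0.0, -0.012, 1.0, 0.0]
ft_force: [-0.3, 0.5, -1.0]
grip_width: 0.0193
grasp_force: 60.8
```

Same signature as before; push, turn, release.

```bash
python3 -m jog '[[0,0,4,0,0,0],[0,0,8,0,0,0],[0,0,12,0,0,0],[0,0,16,0,0,0],[0,0,18.5,0,0,0]]'
python3 -m jog '[[0,0,0,0,0,7],[0,0,0,0,0,14],[0,0,0,0,0,21],[0,0,0,0,0,28],[0,0,0,0,0,35]]'
python3 -m jog '[[0,0,0,0,0,8],[0,0,0,0,0,16],[0,0,0,0,0,24],[0,0,0,0,0,32],[0,0,0,0,0,40]]' >/dev/null
python3 -m jog '[[0,0,0,0,0,1],[0,0,0,0,0,1.5],[0,0,0,0,0,1.5],[0,0,0,0,0,1.5],[0,0,0,0,0,1.5]]'
python3 -m jog '[[0,0,-3,0,0,0],[0,0,-6,0,0,0],[0,0,-8,0,0,0],[0,0,-8,0,0,0],[0,0,-8,0,0,0]]'
python3 -m jog '[[0,0,0,0,0,0],[0,0,0,0,0,0],[0,0,0,0,0,0],[0,0,0,0,0,0],[0,0,0,0,0,0]]' 60 >/dev/null
python3 -m jog '[[0,0,-5,0,0,0],[0,0,-30,0,0,0],[0,0,-70,0,0,0],[0,0,-110,0,0,0],[0,0,-140,0,0,0]]'
```

```text
time: 33.8
eef_pos: [0.6031, 0.0557, 0.1795]
orientation: [0.0, -0.012, 1.0, 0.0]
ft_force: [-2.2, 1.8, 10.4]
grip_width: 0.0191
grasp_force: 62.3
time: 34.3
eef_pos: [0.6034, 0.0555, 0.1801]
orientation: [0.001, 0.291, 0.957, 0.0]
ft_force: [0.3, -0.5, 9.2]
grip_width: 0.0189
grasp_force: 62.3
time: 35.3
eef_pos: [0.6033, 0.0555, 0.18]
orientation: [0.001, 0.609, 0.793, 0.0]
ft_force: [-0.2, -1.2, 10.1]
grip_width: 0.0187
grasp_force: 62.3
time: 35.8
eef_pos: [0.6033, 0.0555, 0.1876]
orientation: [0.001, 0.609, 0.793, 0.0]
ft_force: [1.5, -0.8, 4.5]
grip_width: 0.0188
grasp_force: 61.6
time: 36.8
eef_pos: [0.6028, 0.0556, 0.3304]
orientation: [0.001, 0.609, 0.793, 0.001]
ft_force: [-0.2, 0.2, -0.5]
grip_width: 0.0511
grasp_force: 0.0
```

```bash
python3 -m jog '[[40,10,-8,0,0,0],[85,22,-16,0,0,0],[130,34,-24,0,0,0],[160,42,-30,0,0,0],[174,46,-30,0,0,0]]' 100 >/dev/null
python3 -m jog '[[0,0,0,0,0,0],[0,0,0,0,0,0],[0,0,0,0,0,0],[0,0,0,0,0,0],[0,0,0,0,0,0]]'
python3 - <<'E'
from h import *
import pickle
im,d,f=grab('wrist');pickle.dump((im,d),open('w6.pkl','wb'))
a=ortho(im,d,(.56,.39),.122,h=75,s=2)
b=ortho(im,d,(.56,.39),.008,h=75,s=2)
s,ds,_=grab('scene');pickle.dump((s,ds),open('scene6.pkl','wb'))
W1=pickle.load(open('wrist1.pkl','rb'));l=ortho(*W1,(.572,-.39),.047,h=50,s=3)
sc=cv2.resize(s[160:360,240:440],(300,300))
w=pickle.load(open('w.pkl','rb'));l2=ortho(*w,(.572,-.39),.047,h=50,s=3)
pm=ortho(im,d,(.601,.15),.184,h=75,s=2)
save('pics/m8.png',cv2.resize(np.vstack([np.hstack([a,b,sc]),np.hstack([l,l2,pm])]),(795,530)))
E
```

```text
time: 37.8
eef_pos: [0.6027, 0.2348, 0.3573]
orientation: [0.0, 0.61, 0.792, -0.0]
ft_force: [0.1, -0.1, 0.5]
grip_width: 0.0857
grasp_force: 0.0
```

View pics/m8.png

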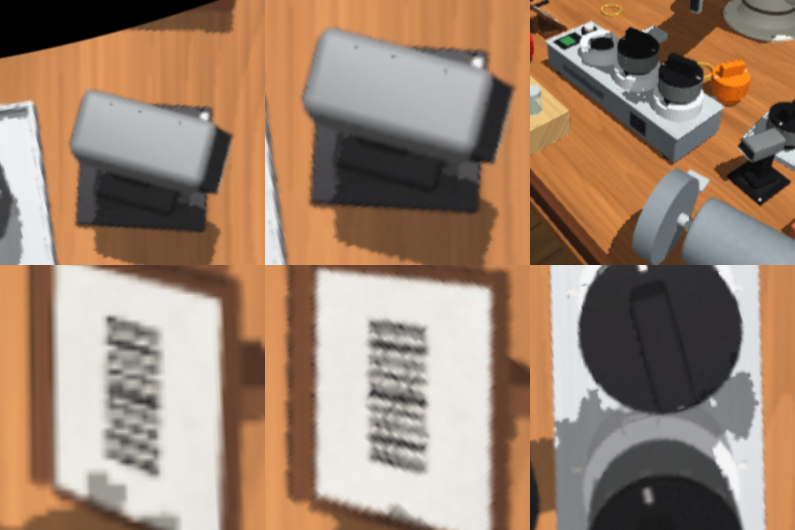

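```bash
python3 -m jog '[[31,0,0,0,0,-8],[62,0,0,0,0,-16],[93,0.5,0,0,0,-24],[124,0.8,0,0,0,-32],[157.2,0.8,0,0,0,-40]]' >/dev/null
python3 -m jog '[[0,0,15,0,0,-8],[0,0,40,0,0,-16],[0,0,70,0,0,-21.5],[0,0,100,0,0,-21.5],[0,0,130,0,0,-21.5]]' >/dev/null
python3 -m jog '[[0,0,0,0,0,0],[0,0,0,0,0,0],[0,0,0,0,0,0],[0,0,0,0,0,0],[0,0,0,0,0,0]]'
python3 - <<'E'
from h import *
import pickle
im,d=pickle.load(open('w6.pkl','rb'));im2,d2=pickle.load(open('scene6.pkl','rb'))
for c in [(.600,.1857),(.603,.0555)]:
    for a in ((im,d),(im2,d2)): print(circ(ortho(*a,c,.184),c,47))
E
```

```text
time: 39.4
eef_pos: [0.5632, 0.3879, 0.2284]
orientation: [0.001, 0.118, 0.993, 0.0]
ft_force: [0.5, -0.4, -0.2]
grip_width: 0.0853
grasp_force: 0.0
[ 0.599   0.1877  0.     59.6965]
[ 0.607   0.1907  1.     37.3173]
[ 0.603   0.0585  0.5    39.6661]
[ 0.61    0.0605  1.5    29.8923]
```

```bash
python3 -m jog '[[0,0,30,0,0,0],[0,0,65,0,0,0],[0,0,100,0,0,0],[0,0,125,0,0,0],[0,0,136,0,0,0]]'
python3 -m jog '[[0,0,0,0,0,0],[0,0,0,0,0,0],[0,0,0,0,0,0],[0,0,0,0,0,0],[0,0,0,0,0,0]]' 0
python3 -m jog '[[0,0,0,0,0,0],[0,0,0,0,0,0],[0,0,0,0,0,0],[0,0,0,0,0,0],[0,0,0,0,0,0]]'
```

```text
time: 39.9
eef_pos: [0.5622, 0.3874, 0.0891]
orientation: [-0.001, 0.118, 0.993, -0.001]
ft_force: [-0.2, -0.9, -0.6]
grip_width: 0.0855
grasp_force: 0.0
time: 40.4
eef_pos: [0.5637, 0.3882, 0.0933]
orientation: [0.001, 0.118, 0.993, 0.001]
ft_force: [-0.3, 0.8, 7.2]
grip_width: 0.0392
grasp_force: 60.4
time: 40.9
eef_pos: [0.5636, 0.3883, 0.0933]
orientation: [0.001, 0.118, 0.993, 0.001]
ft_force: [-0.1, 0.6, 7.8]
grip_width: 0.0395
grasp_force: 60.4
```

```bash
python3 -m jog '[[0,0,-10,0,0,0],[0,0,-50,0,0,0],[0,0,-95,0,0,0],[0,0,-140,0,0,0],[0,0,-185,0,0,0]]'
python3 -m jog '[[-2,-15,-30,0,0,0],[-5,-50,-55,0,0,0],[-9,-90,-70,0,0,0],[-13,-135,-70,0,0,0],[-17,-180,-70,0,0,0]]' >/dev/null
python3 -m jog '[[-4,-44,0,0,0,0],[-8,-88,0,0,0,0],[-12,-132,0,0,0,0],[-16,-176,0,0,0,0],[-20,-220,0,0,0,0]]' >/dev/null
python3 -m jog '[[-4,-44,0,0,0,0],[-8,-88,0,0,0,0],[-12,-132,0,0,0,0],[-16,-176,0,0,0,0],[-20,-220,0,0,0,0]]' >/dev/null
python3 -m jog '[[-4,-44,0,0,0,0],[-8,-85,0,0,0,0],[-11,-120,0,0,0,0],[-12.7,-145,0,0,0,-7],[-12.7,-162.4,0,0,0,-13.6]]'
python3 -m jog '[[0,0,0,0,0,0],[0,0,0,0,0,0],[0,0,0,0,0,0],[0,0,0,0,0,0],[0,0,0,0,0,0]]'
```

```text
time: 41.4
eef_pos: [0.5625, 0.3875, 0.2794]
orientation: [0.0, 0.118, 0.993, 0.0]
ft_force: [0.7, 0.8, -3.1]
grip_width: 0.0389
grasp_force: 61.0
time: 43.4
eef_pos: [0.4459, -0.3908, 0.3469]
orientation: [0.0, -0.002, 1.0, -0.0]
ft_force: [0.7, -0.7, -2.1]
grip_width: 0.0391
grasp_force: 61.2
time: 43.9
eef_pos: [0.4469, -0.3885, 0.3466]
orientation: [0.0, -0.0, 1.0, -0.0]
ft_force: [0.6, -0.3, -1.7]
grip_width: 0.0392
grasp_force: 61.2
```

```bash
python3 -m jog '[[-1,0,35,0,0,0],[-1.3,-0.5,80,0,0,0],[-1.3,-0.5,125,0,0,0],[-1.3,-0.5,165,0,0,0],[-1.3,-0.5,195,0,0,0]]' >/dev/null
python3 -m jog '[[0,0,12,0,0,0],[0,0,22,0,0,0],[0,0,29,0,0,0],[0,0,29,0,0,0],[0,0,29,0,0,0]]'
for i in 1 2 3 4; do python3 -m jog '[[0,0,0,0,0,0],[0,0,0,0,0,0],[0,0,0,0,0,0],[0,0,0,0,0,0],[0,0,0,0,0,0]]'; done
python3 - <<'E'
from h import *
import pickle
a,d,_=grab('scene');b,e,_=grab('side');pickle.dump((a,d,b,e),open('scan.pkl','wb'))
for D in (d,e): print(proj(D,[.572,-.389,.047]),proj(D,[.494,-.389,.125]))
u,v=proj(d,[.5,-.389,.1]).astype(int);u2,v2=proj(e,[.5,-.389,.1]).astype(int);print(u,v,u2,v2)
def cr(im,u,v): 
    v0=min(max(v-50,0),300);u0=min(max(u-50,0),540);print(u0,v0);return cv2.resize(im[v0:v0+100,u0:u0+100],(400,400),interpolation=cv2.INTER_CUBIC)
save('pics/m9.png',np.hstack([cr(a,u,v),cr(b,u2,v2)]))
E
```

```text
time: 44.9
eef_pos: [0.4483, -0.3899, 0.1233]
orientation: [0.0, -0.0, 1.0, -0.001]
ft_force: [0.1, 1.3, -2.0]
grip_width: 0.0394
grasp_force: 61.2
time: 45.4
eef_pos: [0.448, -0.3896, 0.1223]
orientation: [-0.0, 0.0, 1.0, -0.0]
ft_force: [0.6, 0.3, -2.1]
grip_width: 0.0395
grasp_force: 61.2
time: 45.9
eef_pos: [0.448, -0.3896, 0.1222]
orientation: [-0.0, 0.0, 1.0, 0.0]
ft_force: [0.5, 0.5, -1.9]
grip_width: 0.0391
grasp_force: 61.2
time: 46.4
eef_pos: [0.448, -0.3896, 0.1222]
orientation: [-0.0, -0.0, 1.0, 0.0]
ft_force: [-0.2, 0.5, -2.8]
grip_width: 0.0394
grasp_force: 61.2
time: 46.9
eef_pos: [0.448, -0.3896, 0.1223]
orientation: [-0.0, 0.0, 1.0, 0.0]
ft_force: [0.2, -0.9, -2.0]
grip_width: 0.0392
grasp_force: 61.2
[253.17318244 170.13800655] [268.25028507 146.89257805]
[315.26709152 146.94794331] [336.69816825 131.31322395]
267 152 334 136
217 102
284 86
```

View pics/m9.png

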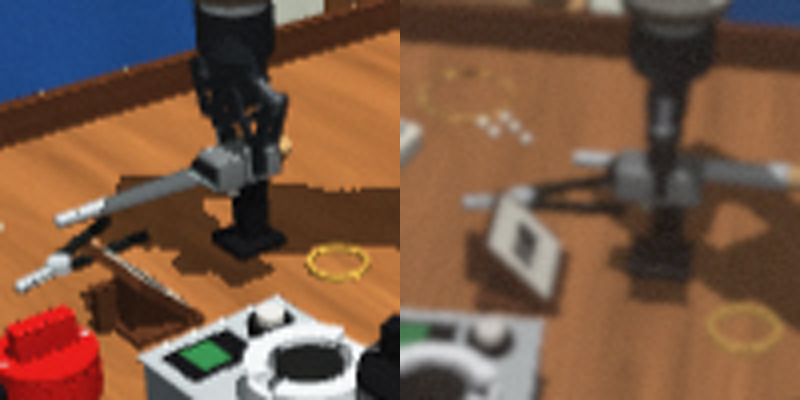

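```bash
python3 -m jog '[[0,0,-30,0,0,0],[0,0,-75,0,0,0],[0,0,-120,0,0,0],[0,0,-165,0,0,0],[0,0,-205,0,0,0]]' >/dev/null
python3 -m jog '[[-2,15,-20,0,0,0],[-8,50,-25,0,0,0],[-14,92,-25,0,0,0],[-20,135,-25,0,0,0],[-27,178,-25,0,0,0]]' >/dev/null
python3 -m jog '[[-6,44,0,0,0,0],[-12,88,0,0,0,0],[-19,132,0,0,0,0],[-26,176,0,0,0,0],[-33,220,0,0,0,0]]' >/dev/null
python3 -m jog '[[-6,44,0,0,0,0],[-12,88,0,0,0,0],[-19,132,0,0,0,0],[-26,176,0,0,0,0],[-33,220,0,0,0,0]]' >/dev/null
python3 -m jog '[[-6,44,0,0,0,0],[-12,85,0,0,0,0],[-18,120,0,0,0,0],[-22.6,145,0,0,0,7],[-22.6,159.9,0,0,0,13.6]]' >/dev/null
python3 -m jog '[[0,0,20,0,0,0],[0,0,50,0,0,0],[0,0,80,0,0,0],[0,0,100,0,0,0],[0,0,100,0,0,0]]'
python3 -m jog '[[0,0,0,0,0,0],[0,0,0,0,0,0],[0,0,0,0,0,0],[0,0,0,0,0,0],[0,0,0,0,0,0]]'
```

```text
time: 50.0
eef_pos: [0.5628, 0.3879, 0.2491]
orientation: [-0.002, 0.118, 0.993, -0.001]
ft_force: [-0.3, 0.5, -3.1]
grip_width: 0.039
grasp_force: 61.3
time: 50.5
eef_pos: [0.5637, 0.3883, 0.2527]
orientation: [0.0, 0.118, 0.993, 0.0]
ft_force: [-0.0, 0.2, -2.1]
grip_width: 0.0394
grasp_force: 61.4
```

Lower to z 0.094 (contact at ~0.0933).

```bash
python3 -m jog '[[0,0,35,0,0,0],[0,0,75,0,0,0],[0,0,110,0,0,0],[0,0,135,0,0,0],[0,0,148,0,0,0]]' >/dev/null
python3 -m jog '[[0,0,4,0,0,0],[0,0,8,0,0,0],[0,0,10.5,0,0,0],[0,0,11.5,0,0,0],[0,0,11.5,0,0,0]]'
```

```text
time: 51.5
eef_pos: [0.5638, 0.3884, 0.0934]
orientation: [0.0, 0.118, 0.993, 0.0]
ft_force: [-0.0, -0.3, -2.1]
grip_width: 0.0391
grasp_force: 61.5
```

```bash
python3 -m jog '[[0,0,0.5,0,0,0],[0,0,1,0,0,0],[0,0,1,0,0,0],[0,0,1,0,0,0],[0,0,1,0,0,0]]'
```

```text
time: 52.0
eef_pos: [0.564, 0.3886, 0.0933]
orientation: [0.001, 0.118, 0.993, 0.001]
ft_force: [-1.9, 0.2, 8.4]
grip_width: 0.0389
grasp_force: 62.9
```

```bash
python3 -m jog '[[0,0,0,0,0,0],[0,0,0,0,0,0],[0,0,0,0,0,0],[0,0,0,0,0,0],[0,0,0,0,0,0]]' 100
python3 -m jog '[[0,0,-10,0,0,0],[0,0,-40,0,0,0],[0,0,-80,0,0,0],[0,0,-125,0,0,0],[0,0,-170,0,0,0]]'
python3 - <<'E'
from h import *
import pickle
A=[('wrist1.pkl',(.5741,-.1727,.105)),('w.pkl',(.582,-.163,.074)),('wrist3.pkl',(.5725,-.1786,.1))]
M=np.zeros((3,3));b=np.zeros(3);L=[]
for f,p in A:
    o=pickle.load(open(f,'rb'))[1]['E'][:3,3];r=np.array(p)-o;r/=np.linalg.norm(r);P=np.eye(3)-np.outer(r,r);M+=P;b+=P@o;L.append((o,P))
x=np.linalg.solve(M,b);print(x,[np.linalg.norm(P@(x-o)).round(4) for o,P in L])
im,d=pickle.load(open('wrist1.pkl','rb'))
for z in(.1,.105,.11,.115):
    c=onz(d,356.8,100,z);print(z,c.round(4))
T=pose();print(T[:3,3],(T[:3,:3].T@(x-T[:3,3])*1e3).round(1))
E
```

```text
time: 52.5
eef_pos: [0.5636, 0.3883, 0.0917]
orientation: [-0.0, 0.118, 0.993, -0.0]
ft_force: [0.2, -0.8, 0.1]
grip_width: 0.0853
grasp_force: 0.0
time: 53.0
eef_pos: [0.5632, 0.3881, 0.2644]
orientation: [0.0, 0.118, 0.993, 0.0]
ft_force: [0.0, 1.1, 0.2]
grip_width: 0.0855
grasp_force: 0.0
[ 0.5744694  -0.17341034  0.10830673] [np.float64(0.0009), np.float64(0.0004), np.float64(0.0005)]
0.1 [ 0.5727 -0.1733  0.1   ]
0.105 [ 0.5721 -0.1737  0.105 ]
0.11 [ 0.5714 -0.174   0.11  ]
0.115 [ 0.5708 -0.1743  0.115 ]
[0.56322868 0.38811634 0.26437326] [-142.9 -543.2  155.9]
```

```bash
python3 -m jog '[[-6,-20,-15,0,0,0],[-16,-60,-30,0,0,0],[-27,-103,-30,0,0,0],[-38,-146,-30,0,0,0],[-50,-190,-30,0,0,0]]' 0 >/dev/null
python3 -m jog '[[-11,-44,0,0,0,0],[-22,-88,0,0,0,0],[-34,-132,0,0,0,0],[-46,-176,0,0,0,0],[-58,-220,0,0,0,0]]' >/dev/null
python3 -m jog '[[-11,-44,0,0,0,0],[-22,-85,0,0,0,0],[-31,-118,0,0,0,0],[-34.9,-133.2,0,0,0,0],[-34.9,-133.2,0,0,0,0]]' >/dev/null
python3 -m jog '[[0,0,30,0,0,0],[0,0,70,0,0,0],[0,0,110,0,0,0],[0,0,140,0,0,0],[0,0,160,0,0,0]]' >/dev/null
python3 -m jog '[[0,0,0,0,0,0],[0,0,0,0,0,0],[0,0,0,0,0,0],[0,0,0,0,0,0],[0,0,0,0,0,0]]'
```

```text
time: 55.5
eef_pos: [0.5751, -0.1733, 0.1327]
orientation: [0.001, 0.118, 0.993, -0.0]
ft_force: [-0.9, 0.2, 0.3]
grip_width: 0.0001
grasp_force: 0.0
```

```bash
python3 - <<'E'
from h import *
import pickle
a=pickle.load(open('side3.pkl','rb'))[0].astype(int);b=grab('side')[0].astype(int)
D=np.abs(a-b).mean(2)
print('scanner region',D[285:345,255:302].mean().round(2),(D[285:345,255:302]>40).sum(),'ref',D[360:395,240:290].mean().round(2))
E
python3 -m jog '[[0,0,6,0,0,0],[0,0,12,0,0,0],[0,0,17,0,0,0],[0,0,20,0,0,0],[0,0,20,0,0,0]]'
python3 -m jog '[[0,0,2,0,0,0],[0,0,4,0,0,0],[0,0,6,0,0,0],[0,0,8,0,0,0],[0,0,8,0,0,0]]'
```

```text
scanner region 3.94 0 ref 4.67
time: 56.05
eef_pos: [0.5745, -0.1732, 0.1112]
orientation: [-0.0, 0.118, 0.993, 0.0]
ft_force: [-0.9, -0.1, 3.1]
grip_width: 0.0002
grasp_force: 0.9
time: 56.55
eef_pos: [0.575, -0.1734, 0.1057]
orientation: [0.001, 0.118, 0.993, -0.0]
ft_force: [-9.6, 3.8, 24.4]
grip_width: 0.0002
grasp_force: 12.2
```

```bash
python3 -m jog '[[0,0,-15,0,0,0],[0,0,-45,0,0,0],[0,0,-90,0,0,0],[0,0,-135,0,0,0],[0,0,-170,0,0,0]]' >/dev/null
python3 -m jog '[[0,0,0,0,0,0],[0,0,0,0,0,0],[0,0,0,0,0,0],[0,0,0,0,0,0],[0,0,0,0,0,0]]'
python3 - <<'E'
from h import *
import pickle
from workcell import workorder
a=pickle.load(open('scene6.pkl','rb'))[0].astype(int);b=grab('scene')[0].astype(int)
D=np.abs(a-b).mean(2)[185:300,290:440];print('ports region changed px',(D>40).sum())
print(workorder.sign_off())
E
```

```text
time: 57.55
eef_pos: [0.5746, -0.1732, 0.2729]
orientation: [-0.001, 0.118, 0.993, 0.0]
ft_force: [-0.1, -0.0, 0.4]
grip_width: -0.0001
grasp_force: 0.0
ports region changed px 1867
the job is handed in; nothing more can be done
None
```

The job is handed in at about 58 s, but `sign_off` returned no verdict: the finished pot is on the tray, both fresh pots were locked in port1 and port2, the scanner read the card and is back on its pad, and start was pressed to its bottom stop; my last image check showed 1,867 changed pixels around the stations, which I put down to the arm and its shadow but did not look at.

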